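# Code the blade case's wheel lock and draw its bolt

### The job

Unlock the blade case: roll the left thumbwheel until 3 is straight up and the right one until 2 is straight up, leaving the middle wheel as it stands on 5, then slide the bolt's tab fully open towards the wheels and let go. Work gently, with never more than 20 N on the lock, and leave the things around the case where they are.

Things in the scene. Friction and masses are not known exactly. Their poses are not given: they have to be found in the camera images.
- case: Grey steel blade case, 200 (x) x 300 (y) x 60 mm, fixed; dark lock plate on top (90 x 240 mm, its top at z = 70 mm). Origin: centre of the underside; x away from the robot, y left along the wheels, z up. Three upright wheels stand through the plate at x = 0, y = 60, 20, -20 mm, 20 mm apart; white lines beside them point to the numbers that count, straight up. Bolt tab at y = -76 mm.
- left_wheel (a joint): Wheel with a smooth pale rubber tread, 50 mm diameter, 20 mm wide, axle along the case's y, 59 mm above its underside. Turns endlessly, stiffly (1.6 N at the rim; 5 to 10 N of press grips it), no clicks, stays where left. Rad: 0 (or a whole turn) with 3 straight up; grows as its top rolls to the case's +x. Numbers 1 to 8, 45 degrees apart, rising by one per +0.785 rad. Starts 0.5 to 1.3 rad above 0.
- mid_wheel (a joint): Wheel with a smooth pale rubber tread, 50 mm diameter, 20 mm wide, axle along the case's y, 59 mm above its underside. Turns endlessly, stiffly (1.6 N at the rim; 5 to 10 N of press grips it), no clicks, stays where left. Rad: 0 (or a whole turn) with 5 straight up; grows as its top rolls to the case's +x. Numbers 1 to 8, 45 degrees apart, rising by one per +0.785 rad. It starts on its number and must be left alone.
- right_wheel (a joint): Wheel with a smooth pale rubber tread, 50 mm diameter, 20 mm wide, axle along the case's y, 59 mm above its underside. Turns endlessly, stiffly (1.6 N at the rim; 5 to 10 N of press grips it), no clicks, stays where left. Rad: 0 (or a whole turn) with 2 straight up; grows as its top rolls to the case's +x. Numbers 1 to 8, 45 degrees apart, rising by one per +0.785 rad. Starts 0.5 to 1.3 rad below 0.
- left_top (a point): Highest point of the left wheel's rim, fixed to the case, at (0, 60, 84) mm in the case's frame; the wheel stands 14 mm proud of the lock plate. Its z is the case's z.
- mid_top (a point): Highest point of the middle wheel's rim, fixed to the case, at (0, 20, 84) mm in the case's frame; the wheel stands 14 mm proud of the lock plate. Its z is the case's z.
- right_top (a point): Highest point of the right wheel's rim, fixed to the case, at (0, -20, 84) mm in the case's frame; the wheel stands 14 mm proud of the lock plate. Its z is the case's z.
- left_code (a point): The number 3 on the left wheel's rim, 25 mm from the axle: it turns with the wheel, and its z axis points out from the axle through the number.
- mid_code (a point): The number 5 on the middle wheel's rim, likewise.
- right_code (a point): The number 2 on the right wheel's rim, likewise.
- bolt (a joint): The bolt, m: 0 locked (rod through the steel keeper at y = -102 mm, which is 17 mm high above the plate), 0.022 fully open at its stop. Slides along the case's +y, towards the wheels, with 2 N of friction, and stays where left; barred after 4 to 9 mm unless every wheel is within about 10 degrees of its code number.
- bolt_tab (a point): Middle of the top of the bolt's upright steel tab, 14 (x) x 12 (y) mm and 37 mm high above the lock plate, so 107 mm above the case's underside. Moves with the bolt. Only a 10 mm thick rod and the keeper lie right of it.
- burr: Bystander: wooden burr puzzle, 75 mm across and high, loose. Origin under its centre.
- glue_pot: Bystander: small jar, 56 mm diameter, 75 mm high, loose. Origin under its centre.
- pine_offcut: Bystander: flat piece of pine, 100 x 70 x 12 mm, loose. Origin under its centre.

How it is judged:
On the way, in this order (a step that is already met when the one before it is completed fails the run):
1. all three wheels stand on the code 3-5-2 (angle between each of left_code, mid_code, right_code's own z axis and vertical below 0.19 rad), for 0.2 s.
2. the bolt is slid fully open with the wheels on the code (all of step 1 and value of joint bolt above 0.019 m), for 0.2 s.
At the end, for the whole second after the job is handed in: The left, middle and right wheels stand with 3, 5 and 2 straight up, each within 0.19 rad, the bolt is open by more than 19 of its 22 mm, and the puzzle, jar and pine piece are within 15 mm of where they were (all of step 2 and distance of each of burr, glue_pot, pine_offcut from where it was at the start of the episode below 0.015 m); the robot touches nothing.
It fails at once if more than 20 N on the case, its wheels or its bolt (contact force between any of the fingers, the arm and case above 20 N).
It fails at once if the middle wheel is rolled off its number (more than 0.19 rad) (angle between mid_code's own z axis and vertical above 0.19 rad).
It fails at once if a bystander is moved by more than 15 mm (distance of any of burr, glue_pot, pine_offcut from where it was at the start of the episode above 0.015 m).
It also fails if it takes over 64 s, if anything falls off the work surface, if the arm or the gripper's body presses on something with over 40 N, if the wrist force passes 120 N, or if a joint passes its speed limit or range.

### The arm

A 6-joint arm with a two-finger parallel gripper is mounted at the origin on the work surface. World frame = base frame: x ahead of the robot, y to its left, z up, the work surface at z = 0. Lengths are in m, angles in rad, forces in N, time in s.
With the tool pointing down it reaches from about 0.35 to 0.925 m from the base axis. Payload 6.4 kg.
Tool frame: the origin (TCP) lies between the finger pads; the fingertips stand 8 mm ahead of it and the grasp point (between the pads) lies 11 mm behind it (ctrl.finger_overhang is the distance from the TCP to the fingertips, in m); z points along the fingers, y is the direction in which the jaws open and shut (so a half turn about z gives the same grasp; the last joint's range is limited). The gripper opens to 85 mm and grips with 20 to 120 N. Pads are 22 mm wide; open, the fingers measure 114 mm over their backs; the gripper's body (76 mm by 85 mm) begins 54 mm behind the grasp point. The pads swing forward as they close: fully open they stand 13 mm farther back than shut.
Start: joints at [-1.419, 0.245, 1.558, -0, 1.339, -0.174], TCP at [0.208, -0.616, 0.214] pointing down, gripper open.
Joint ranges: [-3.13, 3.13], [-1.02, 2.26], [0.13, 2.54], [-0.95, 4.09], [0.21, 2.88], [-2.74, 2.74]. Speed limits (rad/s): [2.57, 2.57, 3.14, 3.14, 3.14, 3.14].

### API

Orientations are given as a 3x3 rotation matrix whose columns are the frame's x, y, z axes.
In Python, from cell import telemetry, vision, job, ctrl gives the robot as it stands. The module is installed in compiled form; this text tells all that it offers.
- The arm moves only by the tool drive_tool, never from a script. Its arguments are lists of equal length, an entry for each row: "linear": the shift along the tool's x, y, z in units of 50 mm (1.0 is 50 mm), a list of three; "angular": the turn, a rotation vector about the tool's x, y, z in units of 6 degrees (1.0 is 6 degrees), a list of three; "gripper": the finger opening in mm, from 0 to 85.4. A call has 1 to 10 rows; each row is the pose to reach, as a shift and turn from the pose commanded when the call began, along the tool's axes at that moment; what a row does not reach only later rows make up. A row lasts 1/8 s, in which the tool goes at most 62.5 mm and 10.7 degrees, less where a joint would pass 70% of its speed; a pose out of reach is approached as far as the arm can. A call with a gripper value outside its range is refused whole. The fingers move at their own pace and stop on an object; "newtons" is the grip in N (left out, the last holds). Time passes only in rows, so rows that repeat a pose let the fingers close. It gives the time, the measured TCP pose, the force and the opening at its end, in the units of the state.
- telemetry.sense(): the state, without advancing time (a new reading comes with each control period).
- vision.snapshot(name): name is "scene" or "top" or "wrist"; returns a dict with "color" (480x640x3 uint8, red, green, blue), "z_map" (480x640 float32, m along the optical axis (not along the pixel's ray), 0 where there is no reading), "fovy" (degrees; the focal length in pixels is half the picture's height over the tangent of half this angle, whatever the lens; pixels are square), "cx", "cy" (the principal point, pixels), "D" ([k1, k2, p1, p2, k3] as OpenCV has them; the pictures are not rectified), "R" (3x3) and "t" (3): a world point X has camera coordinates R X + t; the wrist camera has in their place "T_tool_cam" (4x4, takes a point from camera to tool coordinates, whose origin is the TCP and whose axes are the flange's). Camera axes: x right, y down, z forward; pixel columns grow to the right and rows downward; lengths in m; the calibration is good to about 2 mm. A picture is of the moment at which its call begins: read the wrist's pose just before it.
- job.job_done(): hands the job in, once; it reports no verdict.
The state is a dict: "clock": time; "joint_positions": joint angles; "dq": joint speeds; "joint_torque": joint torques, N m; "ee_pos": TCP position; "orientation": TCP orientation; "contact_force": force on the tool from outside, world axes, zero at the start; "moment": the same for the moment, N m; "finger_gap": finger opening in m.
Only numpy, scipy, OpenCV 4.12 (cv2) and the standard library are available. Lean on these libraries where they do the work, as an engineer would, in place of code of your own. Each camera call takes 0.05 s, during which the arm holds its last target. There are 200 camera calls.

## Working session

There is one attempt and no reset: what is moved stays moved. The work goes in short steps, Python scripts to look and compute and a tool call to move; the robot and the scene stay as the last step left them, time stands still between calls to the robot, and variables do not carry over. Pictures are saved under pics/ and viewed, about 8 in all and at most 12, crops included, and the job is handed in when it is done.

Besides the shell and the picture viewer there is one more tool, called after ">>>" as name(argument=value, ...), one argument or row to a line, values as JSON. drive_tool: Moves the arm, as the interface text tells. Its arguments: {"type":"object","properties":{"linear":{"type":"array","items":{"type":"array","items":{"type":"number"}}},"angular":{"type":"array","items":{"type":"array","items":{"type":"number"}}},"gripper":{"type":"array","items":{"type":"number"}},"newtons":{"type":"number"}},"required":["linear","angular","gripper"]}

```bash
mkdir -p pics
cat > h.py <<'E'
from cell import telemetry, vision, job, ctrl
import numpy as np, cv2, pickle
def snap(n):
    s=telemetry.sense(); v=vision.snapshot(n)
    f=240/np.tan(np.radians(v['fovy'])/2)
    v['K']=np.array([[f,0,v['cx']],[0,f,v['cy']],[0,0,1.]])
    if 'T_tool_cam' in v:
        T=np.eye(4);T[:3,:3]=s['orientation'];T[:3,3]=s['ee_pos'];T=T@v['T_tool_cam']
        v['R']=T[:3,:3].T; v['t']=-v['R']@T[:3,3]
    v['R']=np.array(v['R']);v['t']=np.array(v['t']);v['D']=np.array(v['D'],float);return v
def ray(v,p):
    u=cv2.undistortPoints(np.array([[p]],float),v['K'],v['D'])[0,0]
    return -v['R'].T@v['t'], v['R'].T@np.array([u[0],u[1],1])
def onz(v,p,z):
    c,d=ray(v,p); return c+d*(z-c[2])/d[2]
def bydepth(v,p):
    c,d=ray(v,p); return c+d*v['z_map'][int(round(p[1])),int(round(p[0]))]
def proj(v,X):
    return cv2.projectPoints(np.array(X,float).reshape(-1,1,3),cv2.Rodrigues(v['R'])[0],v['t'],v['K'],v['D'])[0][:,0]
def save(v,n,crop=None,s=1):
    im=v['color'][:,:,::-1]
    if crop: x,y,w,h=crop; im=im[y:y+h,x:x+w]
    cv2.imwrite('pics/'+n,cv2.resize(im,None,fx=s,fy=s,interpolation=cv2.INTER_CUBIC))
def keep(v,n): pickle.dump(v,open(n+'.pkl','wb'))
def load(n): return pickle.load(open(n+'.pkl','rb'))
E
python3 - <<'E'
from h import *
s=telemetry.sense();print(s['clock'],s['ee_pos'],np.round(s['orientation'],3).tolist(),s['contact_force'],ctrl.finger_overhang)
for n in('top','scene'):
    v=snap(n);keep(v,n);save(v,n+'.png');print(n,(-v['R'].T@v['t']).round(3),v['fovy'])
E
```

```text
0.0 [ 0.20798192 -0.61520636  0.21257513] [[0.947, 0.32, -0.0], [0.32, -0.947, 0.002], [0.0, -0.002, -1.0]] [-0.43576936  0.28464707  0.37826941] 0.008
top [0.552 0.037 1.155] 49.20517270430741
scene [ 1.24  -0.745  0.748] 42.21446051122017
```

View pics/top.png

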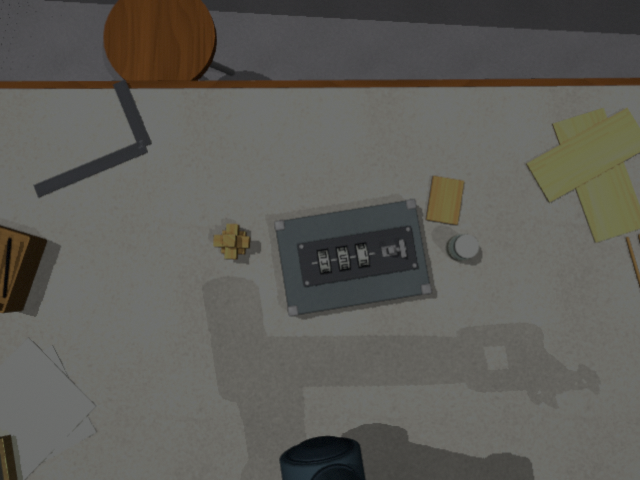

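View pics/scene.png

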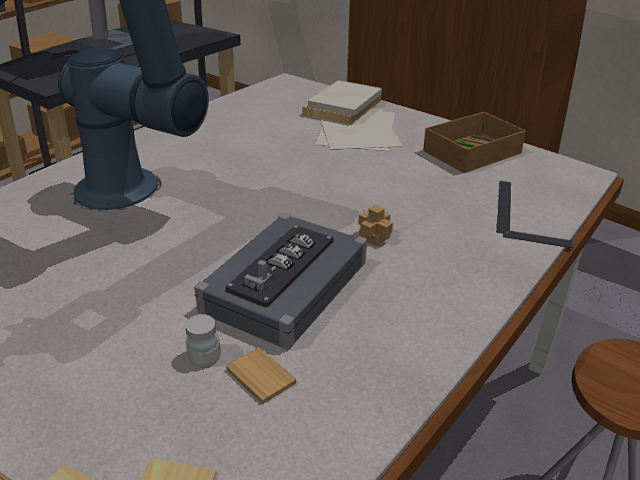

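The top view shows the case centre near (353,257), with three wheels at about (324,262), (344,258) and (363,254) and the tab near (392,251). The jar is at (465,247), the pine at (446,200) and the burr at (233,241). The scene view shows the same layout from the far right side.

Run:
```python
from h import *
v=load('top');save(v,'c1.png',(290,215,132,80),6)
P=[onz(v,p,.06) for p in((280,225),(411,203),(427,290),(293,311))]
print(np.round(P,3)); 
for i in range(4): print(np.linalg.norm(P[i]-P[(i+1)%4]))
for p in((363,254),(344,258),(324,262),(310,248),(300,300),(465,243),(446,200),(233,241)): print(p,bydepth(v,p).round(3))
```

```text
[[ 0.664  0.122  0.06 ]
 [ 0.71  -0.154  0.06 ]
 [ 0.527 -0.184  0.06 ]
 [ 0.485  0.094  0.06 ]]
0.2794847583985733
0.1847222713558125
0.2813283511507463
0.18106549147363496
(363, 254) [ 0.602 -0.05   0.082]
(344, 258) [ 0.593 -0.011  0.087]
(324, 262) [0.585 0.03  0.086]
(310, 248) [0.615 0.059 0.072]
(300, 300) [0.508 0.08  0.062]
(465, 243) [ 0.623 -0.26   0.079]
(446, 200) [ 0.722 -0.239  0.015]
(233, 241) [0.63  0.217 0.076]
```

View pics/c1.png

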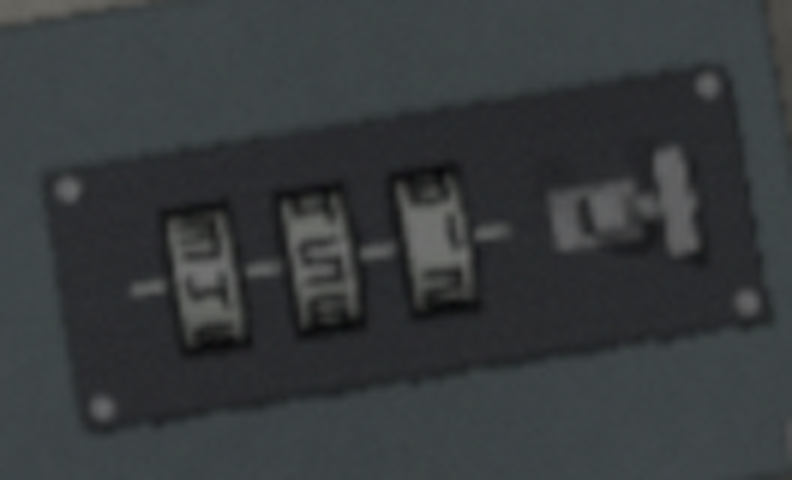

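Left wheel: the 3 is up the image (+x side) and the 4 is near the line, as stated. Right wheel: the 2 is below, on the -x side. I'll fit the case pose, then bring the wrist camera over.

```bash
cat >> h.py <<'E'
def fitpose(W,C): # 2D rigid: world = R C + t
    W=np.array(W)[:,:2];C=np.array(C,float)[:,:2];a=C-C.mean(0);b=W-W.mean(0)
    th=np.arctan2((a[:,0]*b[:,1]-a[:,1]*b[:,0]).sum(),(a*b).sum())
    R=np.array([[np.cos(th),-np.sin(th)],[np.sin(th),np.cos(th)]]);t=W.mean(0)-R@C.mean(0)
    return th,t,np.linalg.norm(W-(C@R.T+t),axis=1)
def w(pose,c): # case->world
    th,t=pose;R=np.array([[np.cos(th),-np.sin(th)],[np.sin(th),np.cos(th)]]);return np.r_[R@np.array(c[:2])+t,c[2]]
def go(pos,yaw): # tool x at yaw, z down
    from scipy.spatial.transform import Rotation as Ro
    s=telemetry.sense();R=np.array(s['orientation'])
    c,q=np.cos(yaw),np.sin(yaw);G=np.array([[c,q,0],[q,-c,0],[0,0,-1]])
    print('lin',(R.T@(np.array(pos)-s['ee_pos'])/.05).round(3).tolist(),'ang',np.degrees(Ro.from_matrix(R.T@G).as_rotvec()/6).round(3).tolist())
E
python3 - <<'E'
from h import *
v=load('top')
px=[(x/6+290-.4,y/6+215-.4) for x,y in((45,172),(722,65),(772,320),(88,432))]
W=[onz(v,p,.07) for p in px]; C=[(45,120),(45,-120),(-45,-120),(-45,120)]
th,t,r=fitpose(W,np.array(C)/1000); print(th,t,r, [np.linalg.norm(W[i]-W[i-1]) for i in range(4)])
go(w((th,t),(-.06,.02,.27)),th+np.pi/2)
E
```

```text
0.1570212922202521 [ 0.59859301 -0.03938323] [0.00094248 0.00187709 0.00028178 0.00134537] [np.float64(0.09067104693372625), np.float64(0.23739029916296606), np.float64(0.0896108365311329), np.float64(0.23837985010839716)]
lin [9.973, -9.009, -1.128] ang [-0.012, -0.014, -13.388]
```

>>> drive_tool(
  linear=[
    [9.97, -9.01, -1.13],
    [9.97, -9.01, -1.13],
    [9.97, -9.01, -1.13],
    [9.97, -9.01, -1.13],
    [9.97, -9.01, -1.13],
    [9.97, -9.01, -1.13],
    [9.97, -9.01, -1.13],
    [9.97, -9.01, -1.13],
    [9.97, -9.01, -1.13],
    [9.97, -9.01, -1.13],
  ],
  angular=[
    [0, 0, -13.39],
    [0, 0, -13.39],
    [0, 0, -13.39],
    [0, 0, -13.39],
    [0, 0, -13.39],
    [0, 0, -13.39],
    [0, 0, -13.39],
    [0, 0, -13.39],
    [0, 0, -13.39],
    [0, 0, -13.39],
  ],
  gripper=[0, 0, 0, 0, 0, 0, 0, 0, 0, 0],
  newtons=20,
)

```text
clock: 1.35
ee_pos: [0.5126, -0.0703, 0.266]
orientation: [[-0.157, 0.988, -0.0], [0.988, 0.157, -0.0], [-0.0, -0.0, -1.0]]
contact_force: [0.5, -0.6, -0.2]
finger_gap: 0.0002
```

>>> drive_tool(
  linear=[
    [1.0, 0.3, 0],
    [1.0, 0.3, 0],
    [1.0, 0.3, 0],
  ],
  angular=[
    [0, 0, 0],
    [0, 0, 0],
    [0, 0, 0],
  ],
  gripper=[0, 0, 0],
)

```text
clock: 1.72
ee_pos: [0.5189, -0.0207, 0.2657]
orientation: [[-0.157, 0.988, -0.001], [0.988, 0.157, -0.0], [-0.0, -0.001, -1.0]]
contact_force: [0.1, 0.6, 0.1]
finger_gap: -0.0003
```

Run:
```python
from h import *
v=snap('wrist');keep(v,'w1');save(v,'w1.png');print(v['T_tool_cam'].round(3) if hasattr(v['T_tool_cam'],'round') else v['T_tool_cam'],v['fovy'],telemetry.sense()['ee_pos'],telemetry.sense()['contact_force'])
p=(.157,np.array([.5986,-.0394]))
print(proj(v,[w(p,c) for c in((0,.06,.084),(0,.02,.084),(0,-.02,.084),(0,-.076,.107),(.045,.12,.07),(-.045,-.12,.07))]).round(0))
```

```text
[[ 0.    -0.957 -0.29   0.074]
 [ 1.     0.    -0.001 -0.001]
 [ 0.001 -0.29   0.957 -0.161]
 [ 0.     0.     0.     1.   ]] 64.18493022214848 [ 0.51888926 -0.0213193   0.26573491] [0.135772   0.05874447 0.03020058]
[[410. 176.]
 [408. 220.]
 [405. 260.]
 [406. 325.]
 [461. 107.]
 [354. 344.]]
```

View pics/w1.png

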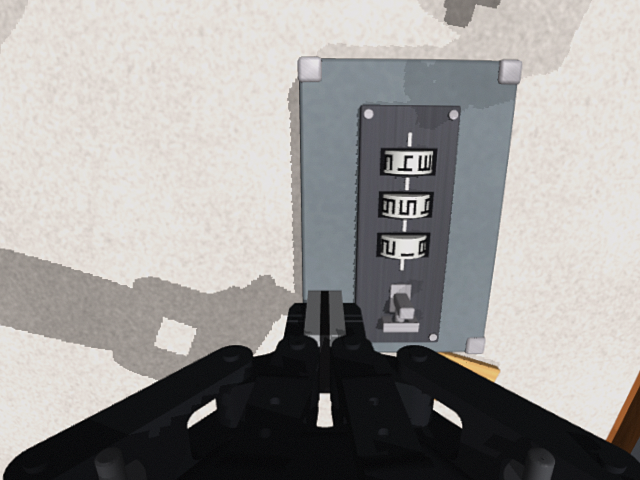

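The wrist view shows the wheels at (409,161), (405,206) and (403,246), with the tab at about (401,293) and the keeper at (402,327). My predictions are about 14 px low because the plate isn't centred on the case (about 9 mm offset). I'll refit from the wheels and the tab in an enlarged crop.

Run:
```python
from h import *
v=load('w1');save(v,'c2.png',(350,100,115,250),1);im=v['color'][125:345,350:465,::-1]
im=cv2.resize(im,None,fx=5,fy=5,interpolation=cv2.INTER_CUBIC); im=np.hstack([im[:560],im[540:1100]]) 
cv2.imwrite('pics/c2.png',cv2.resize(im,(800,int(im.shape[0]*800/im.shape[1]))));print(im.shape)
```

```text
(560, 1150, 3)
```

View pics/c2.png

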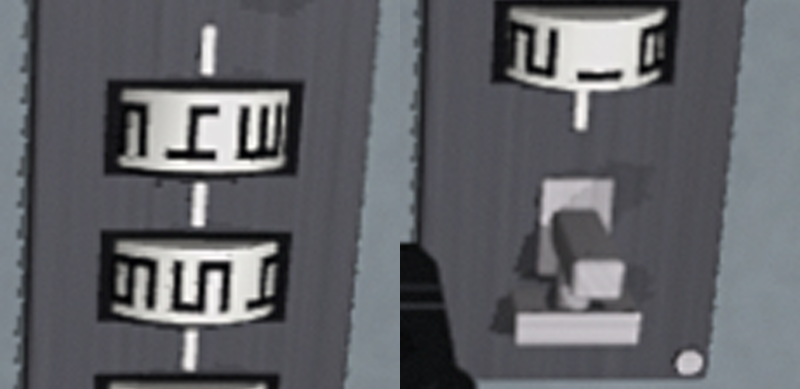

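Run:
```python
from h import *
v=load('w1');k=3.478
L=lambda x,y:(350+x/k,125+y/k)
Q=lambda x,y:(350+(x-400)/k,233+y/k)
W=[];C=[]
for p,c in [(L(203,174),(0,.05,.084)),(L(203,88),(0,.07,.084)),(L(195,241),(0,.03,.084)),(L(193,325),(0,.01,.084)),(Q(590,10),(0,-.01,.084)),(Q(585,93),(0,-.03,.084)),(Q(600,278),(0,-.076,.107))]:
    W.append(onz(v,p,c[2]));C.append(c); print(c,W[-1].round(4),bydepth(v,p).round(4))
th,t,r=fitpose(W,C);print('pose',th,t,r.round(4))
for p in (L(208,27),L(208,75),L(200,183),L(200,226),L(191,340),L(191,368),Q(580,92),Q(580,130)):
    X=onz(v,p,.07);R=np.array([[np.cos(th),np.sin(th)],[-np.sin(th),np.cos(th)]]);print('line',(R@(X[:2]-t)).round(4),bydepth(v,p)[2].round(4))
R3=np.array([[np.cos(th),-np.sin(th),0],[np.sin(th),np.cos(th),0],[0,0,1]])
for n,p in dict(L4=L(192,132),L3=L(262,132),L3b=L(276,130),M5=L(201,285),R2=Q(533,50),R1=Q(600,50)).items():
    c,d=ray(v,p);c=R3.T@(c-np.r_[t,0]);d=R3.T@d
    a,b,e=d[0]**2+d[2]**2,c[0]*d[0]+(c[2]-.059)*d[2],c[0]**2+(c[2]-.059)**2-.025**2
    X=c+d*(-b-np.sqrt(b*b-a*e))/a; print(n,np.arctan2(X[0],X[2]-.059).round(3),X.round(4))
```

```text
(0, 0.05, 0.084) [0.5873 0.0205 0.084 ] [0.5901 0.0194 0.072 ]
(0, 0.07, 0.084) [0.5827 0.0417 0.084 ] [0.5853 0.0414 0.0722]
(0, 0.03, 0.084) [0.589  0.0032 0.084 ] [0.5918 0.0015 0.0726]
(0, 0.01, 0.084) [ 0.5934 -0.0189  0.084 ] [ 0.5965 -0.0215  0.0715]
(0, -0.01, 0.084) [ 0.5962 -0.0354  0.084 ] [ 0.5984 -0.0376  0.0754]
(0, -0.03, 0.084) [ 0.6    -0.0588  0.084 ] [ 0.6034 -0.0628  0.0716]
(0, -0.076, 0.107) [ 0.6093 -0.1022  0.107 ] [ 0.6091 -0.1021  0.1074]
pose 0.17811636452779275 [ 0.59508712 -0.02761627] [0.0015 0.0005 0.0015 0.0011 0.0021 0.0017 0.0007]
line [0.0037 0.0851] 0.0728
line [0.0042 0.0728] 0.0702
line [0.0032 0.0445] 0.0722
line [0.0036 0.0329] 0.0717
line [0.0024 0.0011] 0.0727
line [ 0.0027 -0.007 ] 0.0726
line [ 0.0008 -0.0364] 0.0739
line [ 0.0013 -0.048 ] 0.0732
L4 -0.093 [-0.0023  0.0595  0.0839]
L3 0.77 [0.0174 0.0585 0.0769]
L3b 1.27 [0.0239 0.0579 0.0664]
M5 0.062 [0.0015 0.0196 0.084 ]
R2 -0.622 [-0.0146 -0.0204  0.0793]
R1 0.118 [ 0.0029 -0.0193  0.0838]
```

```bash
echo 'POSE=(.156,np.array([.5974,-.0272])); YAW=.156+np.pi/2' >> h.py
python3 - <<'E'
from h import *
go(w(POSE,(.005,.06,.098)),YAW)
E
```

```text
lin [0.84, 1.635, 3.354] ang [-0.006, 0.001, 0.002]
```

>>> drive_tool(
  linear=[
    [0.84, 1.63, 1.0],
    [0.84, 1.63, 2.0],
    [0.84, 1.63, 2.7],
    [0.84, 1.63, 3.1],
    [0.84, 1.63, 3.25],
    [0.84, 1.63, 3.3],
    [0.84, 1.63, 3.35],
    [0.84, 1.63, 3.35],
  ],
  angular=[
    [0, 0, 0],
    [0, 0, 0],
    [0, 0, 0],
    [0, 0, 0],
    [0, 0, 0],
    [0, 0, 0],
    [0, 0, 0],
    [0, 0, 0],
  ],
  gripper=[0, 0, 0, 0, 0, 0, 0, 0],
)

```text
clock: 2.78
ee_pos: [0.5937, 0.0335, 0.0997]
orientation: [[-0.156, 0.988, 0.002], [0.988, 0.156, -0.0], [-0.001, 0.002, -1.0]]
contact_force: [-0.7, -0.5, -0.4]
finger_gap: 0.0003
```

>>> drive_tool(
  linear=[
    [0, 0, 0.02],
    [0, 0, 0.04],
    [0, 0, 0.04],
    [0, 0, 0.04],
  ],
  angular=[
    [0, 0, 0],
    [0, 0, 0],
    [0, 0, 0],
    [0, 0, 0],
  ],
  gripper=[0, 0, 0, 0],
)

```text
clock: 3.28
ee_pos: [0.5931, 0.0337, 0.0965]
orientation: [[-0.157, 0.988, -0.0], [0.988, 0.157, 0.0], [0.0, -0.0, -1.0]]
contact_force: [1.0, 0.2, -0.7]
finger_gap: -0.0001
```

>>> drive_tool(
  linear=[
    [0, 0, 0.02],
    [0, 0, 0.04],
    [0, 0, 0.05],
    [0, 0, 0.05],
  ],
  angular=[
    [0, 0, 0],
    [0, 0, 0],
    [0, 0, 0],
    [0, 0, 0],
  ],
  gripper=[0, 0, 0, 0],
)

```text
clock: 3.78
ee_pos: [0.593, 0.0337, 0.094]
orientation: [[-0.157, 0.988, -0.0], [0.988, 0.157, 0.0], [0.0, -0.0, -1.0]]
contact_force: [-1.2, 0.3, 0.4]
finger_gap: -0.0001
```

>>> drive_tool(
  linear=[
    [0, 0, 0.01],
    [0, 0, 0.02],
    [0, 0, 0.02],
  ],
  angular=[
    [0, 0, 0],
    [0, 0, 0],
    [0, 0, 0],
  ],
  gripper=[0, 0, 0],
)

```text
clock: 4.15
ee_pos: [0.593, 0.0337, 0.093]
orientation: [[-0.157, 0.988, -0.0], [0.988, 0.157, 0.0], [0.0, -0.0, -1.0]]
contact_force: [-0.6, -1.6, 0.2]
finger_gap: 0.0004
```

>>> drive_tool(
  linear=[
    [0, 0, 0.01],
    [0, 0, 0.02],
    [0, 0, 0.02],
  ],
  angular=[
    [0, 0, 0],
    [0, 0, 0],
    [0, 0, 0],
  ],
  gripper=[0, 0, 0],
)

```text
clock: 4.53
ee_pos: [0.593, 0.0337, 0.092]
orientation: [[-0.157, 0.988, -0.0], [0.988, 0.157, 0.0], [0.0, -0.0, -1.0]]
contact_force: [-0.4, 0.0, -0.1]
finger_gap: -0.0002
```

>>> drive_tool(
  linear=[
    [0, 0, 0.01],
    [0, 0, 0.01],
  ],
  angular=[
    [0, 0, 0],
    [0, 0, 0],
  ],
  gripper=[0, 0],
)

```text
clock: 4.78
ee_pos: [0.593, 0.0337, 0.0915]
orientation: [[-0.157, 0.988, -0.0], [0.988, 0.157, 0.0], [0.0, -0.0, -1.0]]
contact_force: [0.2, -1.2, -1.6]
finger_gap: -0.0001
```

>>> drive_tool(
  linear=[
    [0, 0, 0.01],
    [0, 0, 0.01],
  ],
  angular=[
    [0, 0, 0],
    [0, 0, 0],
  ],
  gripper=[0, 0],
)

```text
clock: 5.03
ee_pos: [0.5931, 0.0337, 0.091]
orientation: [[-0.157, 0.988, -0.0], [0.988, 0.157, 0.0], [0.0, -0.0, -1.0]]
contact_force: [-0.4, 0.1, 0.7]
finger_gap: 0.0
```

>>> drive_tool(
  linear=[
    [0, 0, 0.01],
    [0, 0, 0.01],
  ],
  angular=[
    [0, 0, 0],
    [0, 0, 0],
  ],
  gripper=[0, 0],
)

```text
clock: 5.28
ee_pos: [0.593, 0.0337, 0.0905]
orientation: [[-0.156, 0.988, -0.0], [0.988, 0.156, 0.0], [0.0, -0.0, -1.0]]
contact_force: [-0.1, 0.4, -0.2]
finger_gap: -0.0001
```

>>> drive_tool(
  linear=[
    [0, 0, 0.01],
    [0, 0, 0.01],
  ],
  angular=[
    [0, 0, 0],
    [0, 0, 0],
  ],
  gripper=[0, 0],
)

```text
clock: 5.52
ee_pos: [0.593, 0.0337, 0.09]
orientation: [[-0.157, 0.988, -0.0], [0.988, 0.157, 0.0], [0.0, -0.0, -1.0]]
contact_force: [-0.6, 0.6, 0.6]
finger_gap: 0.0001
```

>>> drive_tool(
  linear=[
    [0, 0, 0.01],
    [0, 0, 0.01],
  ],
  angular=[
    [0, 0, 0],
    [0, 0, 0],
  ],
  gripper=[0, 0],
)

```text
clock: 5.78
ee_pos: [0.593, 0.0337, 0.0895]
orientation: [[-0.157, 0.988, -0.0], [0.988, 0.157, 0.0], [0.0, -0.0, -1.0]]
contact_force: [-0.5, -0.5, -0.3]
finger_gap: -0.0002
```

>>> drive_tool(
  linear=[
    [0, 0, 0.01],
    [0, 0, 0.01],
  ],
  angular=[
    [0, 0, 0],
    [0, 0, 0],
  ],
  gripper=[0, 0],
)

```text
clock: 6.02
ee_pos: [0.593, 0.0337, 0.089]
orientation: [[-0.157, 0.988, -0.0], [0.988, 0.157, 0.0], [0.0, -0.0, -1.0]]
contact_force: [0.2, -0.4, -0.0]
finger_gap: -0.0003
```

Run:
```python
from h import *
v=snap('wrist');keep(v,'w2');save(v,'w2.png',(200,180,250,200),3)
print(proj(v,[telemetry.sense()['ee_pos']+np.array([0,0,-.008]),w(POSE,(0,.06,.084)),w(POSE,(0,.07,.084)),w(POSE,(0,.05,.084))]))
```

```text
[[325.94703512 284.56967732]
 [315.02757828 288.67725886]
 [314.89736977 268.91084504]
 [315.15605768 307.77817698]]
```

View pics/w2.png

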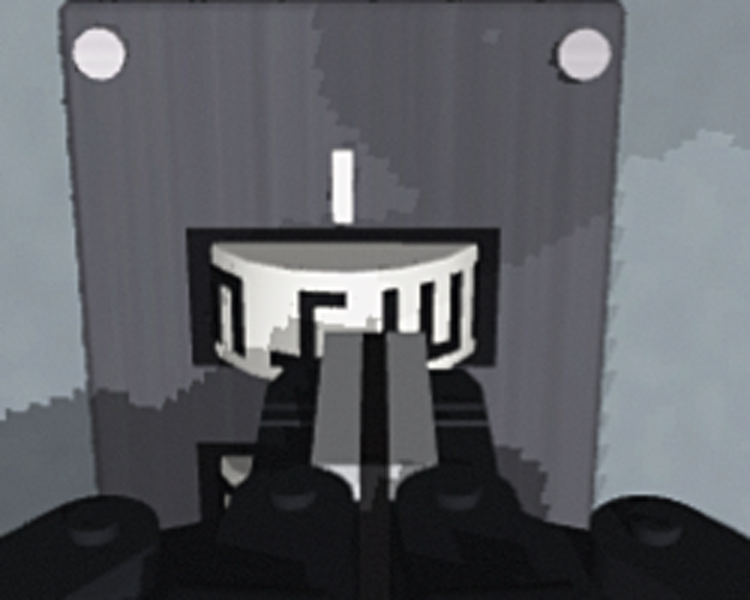

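Run:
```python
from h import *
v=load('w2');s=telemetry.sense();R=np.array(s['orientation']);p=np.array(s['ee_pos'])
for x in(.011,0,-.011):
  for z in(-.02,-.01,0,.008): print(x,z,proj(v,[p+R@[x,0,z]]).round(0))
for q in((312,340),(316,310),(338,310),(325,320)): X=bydepth(v,(200+(q[0]-200) ,q[1])); print(q,(R.T@(X-p)).round(4))
for vv in range(286,340,4): 
  X=bydepth(v,(317,vv)); print(vv,(R.T@(X-p)).round(4))
```

```text
0.011 -0.02 [[326. 287.]]
0.011 -0.01 [[326. 278.]]
0.011 0 [[326. 269.]]
0.011 0.008 [[326. 263.]]
0 -0.02 [[326. 312.]]
0 -0.01 [[326. 301.]]
0 0 [[326. 292.]]
0 0.008 [[326. 285.]]
-0.011 -0.02 [[326. 336.]]
-0.011 -0.01 [[326. 324.]]
-0.011 0 [[326. 313.]]
-0.011 0.008 [[326. 305.]]
(312, 340) [ 0.0124 -0.0044 -0.0613]
(316, 310) [ 0.0111 -0.0037 -0.0397]
(338, 310) [ 0.0105  0.0041 -0.0384]
(325, 320) [ 0.0107 -0.0005 -0.0461]
286 [ 0.0009 -0.0042  0.0043]
290 [-0.001  -0.0042  0.004 ]
294 [ 0.0109 -0.0036 -0.026 ]
298 [ 0.0106 -0.0035 -0.0289]
302 [ 0.0107 -0.0034 -0.0324]
306 [ 0.0105 -0.0034 -0.0353]
310 [ 0.0111 -0.0033 -0.0396]
314 [ 0.0102 -0.0033 -0.041 ]
318 [ 0.0107 -0.0032 -0.0446]
322 [ 0.011  -0.0031 -0.0479]
326 [ 0.0104 -0.0031 -0.0495]
330 [ 0.0103 -0.0031 -0.0518]
334 [ 0.0114 -0.003  -0.0563]
338 [ 0.0097 -0.003  -0.0557]
```

The wheel lands where predicted (line at px (314,240), wheel back edge at v≈269). However, the pad tips are seen at about 23 mm behind the TCP, not 8 mm ahead. That explains why there's been no contact. I'll go down further, in stages.

>>> drive_tool(
  linear=[
    [0, 0, 0.04],
    [0, 0, 0.08],
    [0, 0, 0.12],
    [0, 0, 0.16],
    [0, 0, 0.2],
    [0, 0, 0.2],
  ],
  angular=[
    [0, 0, 0],
    [0, 0, 0],
    [0, 0, 0],
    [0, 0, 0],
    [0, 0, 0],
    [0, 0, 0],
  ],
  gripper=[0, 0, 0, 0, 0, 0],
)

```text
clock: 6.82
ee_pos: [0.5929, 0.0337, 0.0788]
orientation: [[-0.157, 0.988, -0.0], [0.988, 0.157, 0.0], [0.0, -0.0, -1.0]]
contact_force: [-0.7, -0.0, -0.3]
finger_gap: 0.0004
```

Run:
```python
from h import *
v=snap('wrist');keep(v,'w3');s=telemetry.sense();R=np.array(s['orientation']);p=np.array(s['ee_pos'])
print(p,s['contact_force'],s['joint_torque'])
for u in (317,334):
 for vv in range(270,312,4): 
  X=bydepth(v,(u,vv)); print(u,vv,(R.T@(X-p)).round(4),X[2].round(4))
t=snap('scene');keep(t,'s2')
print(proj(t,[p,p+[0,0,-.008],w(POSE,(0,.06,.084))]))
save(v,'w3.png',(200,180,250,200),3)
a=proj(t,[p])[0].astype(int);save(t,'s2.png',(int(a[0])-70,int(a[1])-60,140,105),5)
```

```text
[0.59298977 0.03367956 0.07895335] [ 0.56793906 -0.22387517  0.29904172] [-1.06885494e-03 -3.98355639e+01 -2.84143263e+01 -2.53370608e-04
  1.54161960e-03  4.31975104e-05]
317 270 [ 0.0081 -0.0043  0.0067] 0.0722
317 274 [ 0.009  -0.0041 -0.0007] 0.0796
317 278 [ 0.0088 -0.004  -0.0048] 0.0838
317 282 [ 0.0076 -0.004  -0.0063] 0.0853
317 286 [ 0.0047 -0.0041 -0.0042] 0.0832
317 290 [ 0.0037 -0.004  -0.0063] 0.0852
317 294 [ 0.011  -0.0036 -0.026 ] 0.1049
317 298 [ 0.0109 -0.0035 -0.0294] 0.1083
317 302 [ 0.0109 -0.0035 -0.0327] 0.1117
317 306 [ 0.0112 -0.0034 -0.0365] 0.1154
317 310 [ 0.0111 -0.0033 -0.0395] 0.1184
334 270 [0.0088 0.0037 0.0049] 0.074
334 274 [0.0087 0.0036 0.0001] 0.0788
334 278 [ 0.0084  0.0035 -0.0037] 0.0826
334 282 [ 0.0067  0.0035 -0.0043] 0.0832
334 286 [ 0.0049  0.0035 -0.0046] 0.0835
334 290 [ 0.0022  0.0035 -0.0029] 0.0818
334 294 [ 0.0109  0.003  -0.0257] 0.1047
334 298 [ 0.0107  0.0029 -0.0289] 0.1079
334 302 [ 0.0114  0.0028 -0.0338] 0.1127
334 306 [ 0.0108  0.0027 -0.0356] 0.1146
334 310 [ 0.0104  0.0027 -0.038 ] 0.1169
[[303.13946784 238.16226275]
 [303.14105462 241.5698529 ]
 [300.67221873 235.46578591]]
```

View pics/s2.png

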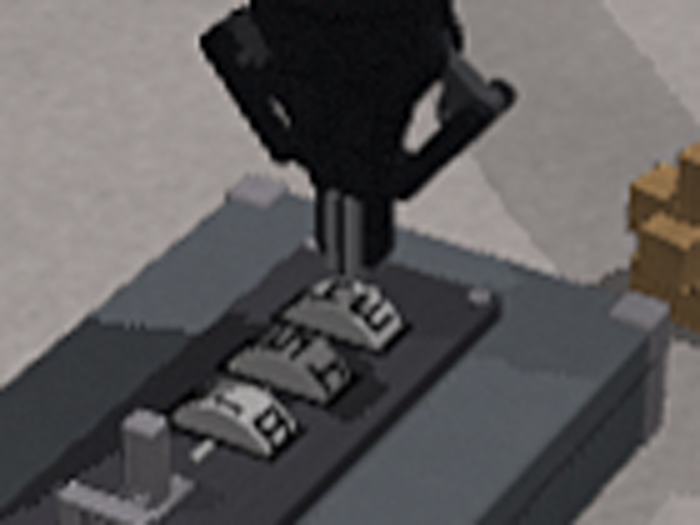

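The scene view confirms the tips (crop (345,272)) are still above the left wheel's top, about 15 mm up. Continuing down.

>>> drive_tool(
  linear=[
    [0, 0, 0.04],
    [0, 0, 0.08],
    [0, 0, 0.12],
    [0, 0, 0.16],
    [0, 0, 0.2],
    [0, 0, 0.2],
  ],
  angular=[
    [0, 0, 0],
    [0, 0, 0],
    [0, 0, 0],
    [0, 0, 0],
    [0, 0, 0],
    [0, 0, 0],
  ],
  gripper=[0, 0, 0, 0, 0, 0],
)

```text
clock: 7.68
ee_pos: [0.5929, 0.0337, 0.0688]
orientation: [[-0.157, 0.988, -0.0], [0.988, 0.157, 0.0], [0.0, -0.0, -1.0]]
contact_force: [-0.7, 0.2, -0.3]
finger_gap: 0.0001
```

>>> drive_tool(
  linear=[
    [0, 0, 0.01],
    [0, 0, 0.02],
    [0, 0, 0.02],
  ],
  angular=[
    [0, 0, 0],
    [0, 0, 0],
    [0, 0, 0],
  ],
  gripper=[0, 0, 0],
)

```text
clock: 8.05
ee_pos: [0.5931, 0.0337, 0.0681]
orientation: [[-0.157, 0.988, 0.0], [0.988, 0.157, -0.0], [-0.0, 0.0, -1.0]]
contact_force: [0.3, 0.8, -0.9]
finger_gap: 0.0001
```

>>> drive_tool(
  linear=[
    [0, 0, 0.01],
    [0, 0, 0.02],
    [0, 0, 0.02],
  ],
  angular=[
    [0, 0, 0],
    [0, 0, 0],
    [0, 0, 0],
  ],
  gripper=[0, 0, 0],
)

```text
clock: 8.43
ee_pos: [0.593, 0.0337, 0.067]
orientation: [[-0.157, 0.988, -0.0], [0.988, 0.157, 0.0], [0.0, -0.0, -1.0]]
contact_force: [0.5, 1.0, 0.1]
finger_gap: -0.0003
```

>>> drive_tool(
  linear=[
    [0, 0, 0.01],
    [0, 0, 0.02],
    [0, 0, 0.02],
  ],
  angular=[
    [0, 0, 0],
    [0, 0, 0],
    [0, 0, 0],
  ],
  gripper=[0, 0, 0],
)

```text
clock: 8.8
ee_pos: [0.5932, 0.0337, 0.0664]
orientation: [[-0.157, 0.988, 0.0], [0.988, 0.157, -0.0], [-0.0, 0.0, -1.0]]
contact_force: [-2.3, -0.1, 3.1]
finger_gap: -0.0002
```

>>> drive_tool(
  linear=[
    [0, 0, 0.01],
    [0, 0, 0.01],
  ],
  angular=[
    [0, 0, 0],
    [0, 0, 0],
  ],
  gripper=[0, 0],
)

```text
clock: 9.05
ee_pos: [0.5936, 0.0337, 0.0664]
orientation: [[-0.157, 0.988, 0.001], [0.988, 0.157, 0.0], [-0.0, 0.001, -1.0]]
contact_force: [-1.4, 0.6, 6.1]
finger_gap: 0.0
```

>>> drive_tool(
  linear=[
    [0, 0, 0.01],
    [0, 0, 0.01],
  ],
  angular=[
    [0, 0, 0],
    [0, 0, 0],
  ],
  gripper=[0, 0],
)

```text
clock: 9.3
ee_pos: [0.594, 0.0337, 0.0663]
orientation: [[-0.157, 0.988, 0.002], [0.988, 0.157, 0.0], [-0.0, 0.002, -1.0]]
contact_force: [-1.5, 0.4, 7.1]
finger_gap: 0.0003
```

Contact made, about 7 N up. Rolling the left wheel's top towards -x in a 10 mm stroke.

>>> drive_tool(
  linear=[
    [0, -0.03, 0],
    [0, -0.06, 0],
    [0, -0.09, 0],
    [0, -0.09, 0],
  ],
  angular=[
    [0, 0, 0],
    [0, 0, 0],
    [0, 0, 0],
    [0, 0, 0],
  ],
  gripper=[0, 0, 0, 0],
)

```text
clock: 9.8
ee_pos: [0.59, 0.0331, 0.0664]
orientation: [[-0.156, 0.988, 0.003], [0.988, 0.156, 0.0], [-0.0, 0.003, -1.0]]
contact_force: [0.0, 2.9, 5.8]
finger_gap: 0.0
```

>>> drive_tool(
  linear=[
    [0, -0.03, 0],
    [0, -0.06, 0],
    [0, -0.09, 0],
    [0, -0.11, 0],
    [0, -0.11, 0],
  ],
  angular=[
    [0, 0, 0],
    [0, 0, 0],
    [0, 0, 0],
    [0, 0, 0],
    [0, 0, 0],
  ],
  gripper=[0, 0, 0, 0, 0],
)

```text
clock: 10.42
ee_pos: [0.5846, 0.0322, 0.0664]
orientation: [[-0.156, 0.988, 0.004], [0.988, 0.156, 0.0], [-0.0, 0.004, -1.0]]
contact_force: [0.2, 1.9, 6.0]
finger_gap: -0.0002
```

Run:
```python
from h import *
v=snap('wrist');keep(v,'w4');save(v,'w4.png',(240,220,170,140),4)
th,t=POSE;p=telemetry.sense()['ee_pos'];print('case xy',np.array([[np.cos(th),np.sin(th)],[-np.sin(th),np.cos(th)]])@(p[:2]-t))
```

```text
case xy [-0.0034144   0.06072861]
```

View pics/w4.png

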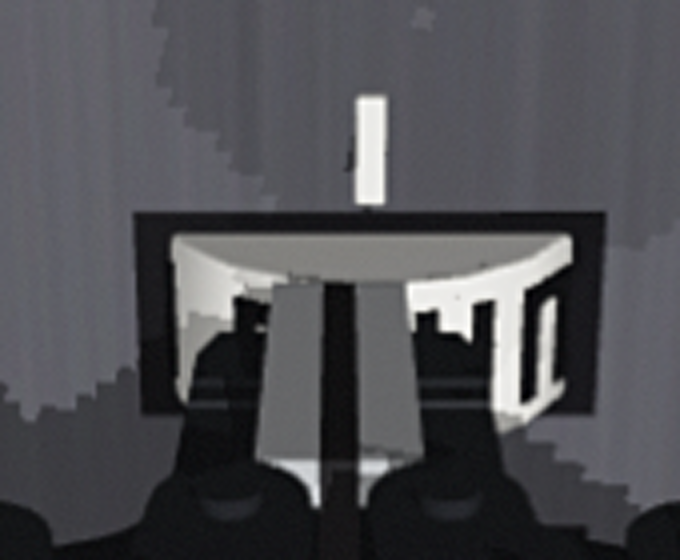

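The 3 is now near the top, partly hidden behind the fingers, so it rolled. I'll lift, move to the right wheel and look at the left one from there.

>>> drive_tool(
  linear=[
    [0, 0, -0.1],
    [0, 0, -0.5],
    [-0.8, 0, -1.0],
    [-1.6, 0, -1.0],
    [-1.6, 0, -1.0],
    [-1.6, 0, -1.0],
  ],
  angular=[
    [0, 0, 0],
    [0, 0, 0],
    [0, 0, 0],
    [0, 0, 0],
    [0, 0, 0],
    [0, 0, 0],
  ],
  gripper=[0, 0, 0, 0, 0, 0],
)

```text
clock: 11.22
ee_pos: [0.5954, -0.0465, 0.1153]
orientation: [[-0.156, 0.988, -0.0], [0.988, 0.156, 0.0], [0.0, -0.0, -1.0]]
contact_force: [-0.3, 0.0, -1.1]
finger_gap: 0.0001
```

```bash
cat >> h.py <<'E'
def ang(v,p): # angle of rim point seen at pixel p; case frame
    th,t=POSE;R3=np.array([[np.cos(th),-np.sin(th),0],[np.sin(th),np.cos(th),0],[0,0,1]])
    c,d=ray(v,p);c=R3.T@(c-np.r_[t,0]);d=R3.T@d
    a,b,e=d[0]**2+d[2]**2,c[0]*d[0]+(c[2]-.059)*d[2],c[0]**2+(c[2]-.059)**2-.025**2
    X=c+d*(-b-np.sqrt(max(b*b-a*e,0)))/a; return np.arctan2(X[0],X[2]-.059)
def unroll(v,y,n):
    # unrolled strip of wheel at case y: columns angle -1.2..1.2 (200 px/rad), rows y
    A=np.linspace(-1.2,1.2,481);Y=np.linspace(y+.012,y-.012,121)
    X=np.array([w(POSE,(.025*np.sin(a),yy,.059+.025*np.cos(a))) for yy in Y for a in A])
    q=proj(v,X).astype(np.float32).reshape(121,481,2)
    im=cv2.remap(v['color'][:,:,::-1].copy(),q[:,:,0].copy(),q[:,:,1].copy(),cv2.INTER_CUBIC)
    cv2.line(im,(240,0),(240,8),(0,0,255),1);cv2.line(im,(240,112),(240,120),(0,0,255),1);return im
E
python3 - <<'E'
from h import *
v=snap('wrist');keep(v,'w5')
a=load('w1')
cv2.imwrite('pics/u1.png',np.vstack([unroll(v,.06,''),unroll(v,.02,''),unroll(a,.06,''),unroll(a,-.02,'')]))
go(w(POSE,(-.006,-.02,.072)),YAW);print(telemetry.sense()['ee_pos'],telemetry.sense()['contact_force'])
E
```

```text
lin [-0.034, -0.019, 0.86] ang [-0.006, -0.005, 0.017]
[ 0.59527578 -0.04609941  0.11500369] [0.61676902 0.66704724 0.47835986]
```

View pics/u1.png

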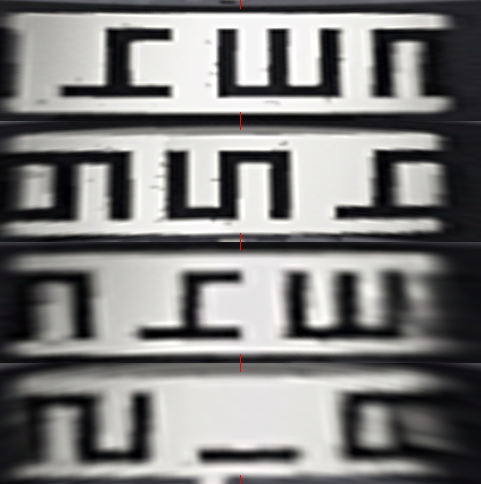

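Unrolled strips: left wheel 3 is now at about +0.2 to +0.25 rad (was about +0.55), mid 5 at -0.06 (my reference bias), right 2 at about -0.75. Now pressing on the right wheel.

>>> drive_tool(
  linear=[
    [-0.03, -0.02, 0.4],
    [-0.03, -0.02, 0.7],
    [-0.03, -0.02, 0.85],
    [-0.03, -0.02, 0.9],
    [-0.03, -0.02, 0.93],
    [-0.03, -0.02, 0.95],
    [-0.03, -0.02, 0.95],
  ],
  angular=[
    [0, 0, 0],
    [0, 0, 0],
    [0, 0, 0],
    [0, 0, 0],
    [0, 0, 0],
    [0, 0, 0],
    [0, 0, 0],
  ],
  gripper=[0, 0, 0, 0, 0, 0, 0],
)

```text
clock: 12.15
ee_pos: [0.5952, -0.0486, 0.0679]
orientation: [[-0.157, 0.988, 0.001], [0.988, 0.157, -0.0], [-0.0, 0.001, -1.0]]
contact_force: [0.4, 0.6, 0.7]
finger_gap: 0.0005
```

>>> drive_tool(
  linear=[
    [0, 0, 0.01],
    [0, 0, 0.02],
    [0, 0, 0.02],
  ],
  angular=[
    [0, 0, 0],
    [0, 0, 0],
    [0, 0, 0],
  ],
  gripper=[0, 0, 0],
)

```text
clock: 12.52
ee_pos: [0.5949, -0.0486, 0.0665]
orientation: [[-0.157, 0.988, -0.0], [0.988, 0.157, 0.0], [0.0, -0.0, -1.0]]
contact_force: [0.8, -0.2, -0.0]
finger_gap: -0.0004
```

>>> drive_tool(
  linear=[
    [0, 0, 0.01],
    [0, 0, 0.01],
  ],
  angular=[
    [0, 0, 0],
    [0, 0, 0],
  ],
  gripper=[0, 0],
)

```text
clock: 12.78
ee_pos: [0.5951, -0.0485, 0.0664]
orientation: [[-0.157, 0.988, 0.0], [0.988, 0.157, -0.0], [-0.0, 0.0, -1.0]]
contact_force: [-1.9, -0.6, 2.7]
finger_gap: -0.0004
```

>>> drive_tool(
  linear=[
    [0, 0, 0.01],
    [0, 0, 0.01],
  ],
  angular=[
    [0, 0, 0],
    [0, 0, 0],
  ],
  gripper=[0, 0],
)

```text
clock: 13.02
ee_pos: [0.5954, -0.0485, 0.0663]
orientation: [[-0.157, 0.988, 0.001], [0.988, 0.157, -0.0], [-0.0, 0.001, -1.0]]
contact_force: [-1.4, 1.2, 4.9]
finger_gap: 0.0001
```

>>> drive_tool(
  linear=[
    [0, 0.03, 0],
    [0, 0.06, 0],
    [0, 0.09, 0],
    [0, 0.09, 0],
  ],
  angular=[
    [0, 0, 0],
    [0, 0, 0],
    [0, 0, 0],
    [0, 0, 0],
  ],
  gripper=[0, 0, 0, 0],
)

```text
clock: 13.52
ee_pos: [0.6, -0.0478, 0.0664]
orientation: [[-0.157, 0.988, 0.001], [0.988, 0.157, -0.0], [-0.0, 0.001, -1.0]]
contact_force: [-1.3, 0.7, 4.8]
finger_gap: 0.0002
```

>>> drive_tool(
  linear=[
    [0, 0.03, 0],
    [0, 0.06, 0],
    [0, 0.09, 0],
    [0, 0.12, 0],
    [0, 0.12, 0],
  ],
  angular=[
    [0, 0, 0],
    [0, 0, 0],
    [0, 0, 0],
    [0, 0, 0],
    [0, 0, 0],
  ],
  gripper=[0, 0, 0, 0, 0],
)

```text
clock: 14.15
ee_pos: [0.6059, -0.0469, 0.0664]
orientation: [[-0.157, 0.988, 0.001], [0.988, 0.157, -0.0], [-0.0, 0.001, -1.0]]
contact_force: [-0.7, 0.4, 5.1]
finger_gap: 0.0
```

Second stroke: lift 5 mm, go back, press again and roll 8 mm more.

>>> drive_tool(
  linear=[
    [0, 0, -0.1],
    [0, -0.19, -0.1],
    [0, -0.19, -0.1],
    [0, -0.19, -0.05],
    [0, -0.19, -0.03],
    [0, -0.19, -0.02],
    [0, -0.19, -0.01],
    [0, -0.19, 0.0],
    [0, -0.19, 0.0],
  ],
  angular=[
    [0, 0, 0],
    [0, 0, 0],
    [0, 0, 0],
    [0, 0, 0],
    [0, 0, 0],
    [0, 0, 0],
    [0, 0, 0],
    [0, 0, 0],
    [0, 0, 0],
  ],
  gripper=[0, 0, 0, 0, 0, 0, 0, 0, 0],
)

```text
clock: 15.28
ee_pos: [0.5965, -0.0483, 0.0664]
orientation: [[-0.157, 0.988, 0.001], [0.988, 0.157, 0.0], [-0.0, 0.001, -1.0]]
contact_force: [-1.2, 0.7, 4.6]
finger_gap: -0.0
```

>>> drive_tool(
  linear=[
    [0, 0.03, 0],
    [0, 0.06, 0],
    [0, 0.09, 0],
    [0, 0.12, 0],
    [0, 0.15, 0],
    [0, 0.15, 0],
  ],
  angular=[
    [0, 0, 0],
    [0, 0, 0],
    [0, 0, 0],
    [0, 0, 0],
    [0, 0, 0],
    [0, 0, 0],
  ],
  gripper=[0, 0, 0, 0, 0, 0],
)

```text
clock: 16.02
ee_pos: [0.604, -0.0472, 0.0664]
orientation: [[-0.157, 0.988, 0.001], [0.988, 0.157, 0.0], [-0.0, 0.001, -1.0]]
contact_force: [-1.4, 1.4, 5.4]
finger_gap: 0.0003
```

>>> drive_tool(
  linear=[
    [0, 0, -0.1],
    [0, 0, -0.5],
    [0, 0, -1.0],
    [0.8, 0, -1.0],
    [0.8, 0, -1.0],
    [0.8, 0, -1.0],
  ],
  angular=[
    [0, 0, 0],
    [0, 0, 0],
    [0, 0, 0],
    [0, 0, 0],
    [0, 0, 0],
    [0, 0, 0],
  ],
  gripper=[0, 0, 0, 0, 0, 0],
)

```text
clock: 16.77
ee_pos: [0.5974, -0.008, 0.1162]
orientation: [[-0.157, 0.988, 0.001], [0.988, 0.157, -0.001], [-0.001, 0.001, -1.0]]
contact_force: [0.2, 0.6, 0.1]
finger_gap: 0.0003
```

Run:
```python
from h import *
v=snap('wrist');keep(v,'w6')
a=load('w5')
cv2.imwrite('pics/u2.png',np.vstack([unroll(v,.06,''),unroll(v,.02,''),unroll(v,-.02,''),unroll(v,-.076,'')]))
go(w(POSE,(.004,.06,.07)),YAW);s=telemetry.sense();print(s['ee_pos'],s['contact_force'],proj(v,[w(POSE,(0,-.02,.084)),w(POSE,(0,.06,.084))]))
```

```text
lin [0.827, 0.023, 0.92] ang [0.005, 0.005, 0.008]
[ 0.59732921 -0.00832246  0.11599622] [ 0.03591763  0.68024252 -0.93681512] [[320.36218414 330.25030452]
 [320.12326755 190.8458857 ]]
```

View pics/u2.png

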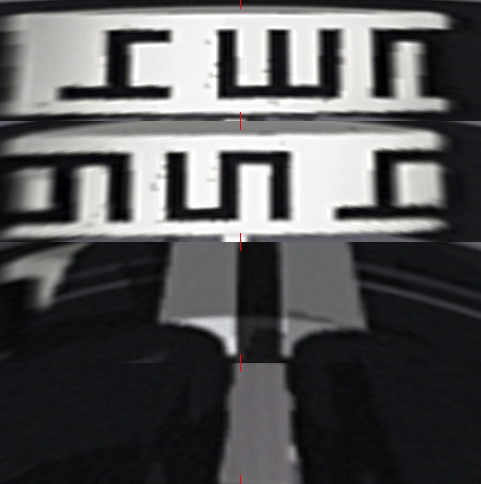

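Left 3 at +0.20 (0.25 relative to the mid), so about 6 mm more is needed. The right wheel is hidden behind the fingers, so I'll check it afterwards.

>>> drive_tool(
  linear=[
    [0.83, 0.02, 0.4],
    [0.83, 0.02, 0.8],
    [0.83, 0.02, 0.93],
    [0.83, 0.02, 0.96],
    [0.83, 0.02, 0.98],
    [0.83, 0.02, 0.99],
    [0.83, 0.02, 1.0],
    [0.83, 0.02, 1.0],
  ],
  angular=[
    [0, 0, 0],
    [0, 0, 0],
    [0, 0, 0],
    [0, 0, 0],
    [0, 0, 0],
    [0, 0, 0],
    [0, 0, 0],
    [0, 0, 0],
  ],
  gripper=[0, 0, 0, 0, 0, 0, 0, 0],
)

```text
clock: 17.82
ee_pos: [0.5921, 0.0331, 0.0664]
orientation: [[-0.157, 0.988, 0.001], [0.988, 0.157, -0.001], [-0.001, 0.001, -1.0]]
contact_force: [-1.1, -1.0, 4.3]
finger_gap: 0.0001
```

>>> drive_tool(
  linear=[
    [0, 0, 0.01],
    [0, 0, 0.01],
  ],
  angular=[
    [0, 0, 0],
    [0, 0, 0],
  ],
  gripper=[0, 0],
)

```text
clock: 18.08
ee_pos: [0.5925, 0.0332, 0.0664]
orientation: [[-0.157, 0.988, 0.002], [0.988, 0.157, -0.001], [-0.001, 0.002, -1.0]]
contact_force: [-1.7, -0.7, 6.0]
finger_gap: 0.0002
```

>>> drive_tool(
  linear=[
    [0, -0.03, 0],
    [0, -0.06, 0],
    [0, -0.09, 0],
    [0, -0.12, 0],
    [0, -0.14, 0],
    [0, -0.14, 0],
  ],
  angular=[
    [0, 0, 0],
    [0, 0, 0],
    [0, 0, 0],
    [0, 0, 0],
    [0, 0, 0],
    [0, 0, 0],
  ],
  gripper=[0, 0, 0, 0, 0, 0],
)

```text
clock: 18.82
ee_pos: [0.586, 0.0321, 0.0663]
orientation: [[-0.156, 0.988, 0.003], [0.988, 0.156, -0.0], [-0.001, 0.003, -1.0]]
contact_force: [1.5, -0.6, 6.7]
finger_gap: -0.0002
```

>>> drive_tool(
  linear=[
    [0, 0, -0.1],
    [0, 0, -0.8],
    [0, 0, -1.2],
    [-1.0, 0, -1.2],
    [-2.0, 0, -1.2],
    [-3.0, 0.06, -1.2],
    [-3.4, 0.06, -1.2],
    [-3.4, 0.06, -1.2],
    [-3.4, 0.06, -1.2],
  ],
  angular=[
    [0, 0, 0],
    [0, 0, 0],
    [0, 0, 0],
    [0, 0, 0],
    [0, 0, 0],
    [0, 0, 0],
    [0, 0, 0],
    [0, 0, 0],
    [0, 0, 0],
  ],
  gripper=[0, 0, 0, 0, 0, 0, 0, 0, 0],
)

```text
clock: 19.95
ee_pos: [0.6138, -0.1335, 0.1247]
orientation: [[-0.158, 0.987, -0.001], [0.987, 0.158, 0.001], [0.001, -0.001, -1.0]]
contact_force: [0.3, 0.8, 0.7]
finger_gap: -0.0003
```

Run:
```python
from h import *
v=snap('wrist');keep(v,'w7');s=telemetry.sense();R=np.array(s['orientation']);p=np.array(s['ee_pos'])
q=proj(v,[w(POSE,(0,y,.084)) for y in (.06,.02,-.02)]);qt=proj(v,[w(POSE,(0,-.076,.107)),w(POSE,(0,-.102,.087))]);print(q,qt,p,s['contact_force'])
u=np.vstack([unroll(v,y,'') for y in(.06,.02,-.02)])
im=v['color'][:,:,::-1];x,y=qt[0].astype(int);c=cv2.resize(im[max(0,y-50):y+70,x-60:x+60],(363,363),interpolation=cv2.INTER_CUBIC)
cv2.imwrite('pics/u3.png',np.hstack([u,c[:363]]));print('crop origin',x-60,max(0,y-50))
go(w(POSE,(0,-.105,p[2])),YAW)
```

```text
[[327.73682257 -87.50238447]
 [327.37915547   7.44529369]
 [327.0305437   95.59870251]] [[326.75903961 215.63946158]
 [326.39901285 253.44920338]] [ 0.61385885 -0.13339632  0.12476849] [-0.08686643  0.03979703  0.61587629]
crop origin 266 165
lin [0.049, 0.005, 0.0] ang [-0.007, -0.008, 0.027]
```

View pics/u3.png

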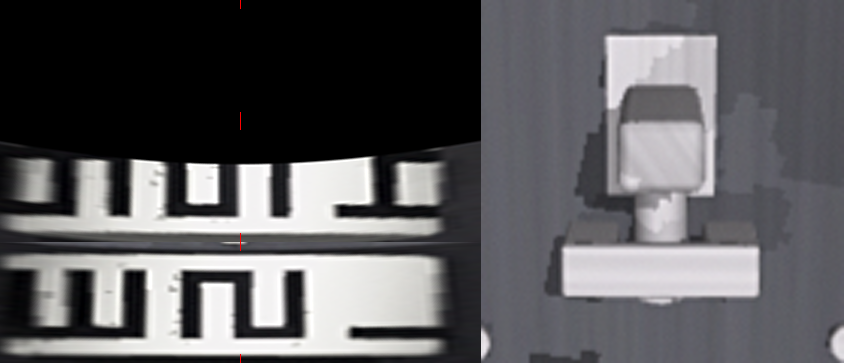

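The right 2 is at about +0.02 to +0.08, which is good. Tab top centre is at px (326,216), within 1 px of the prediction, and the keeper matches too. Next I'll raise the arm and check the left wheel by strip correlation.

>>> drive_tool(
  linear=[
    [0.1, 0, -1.0],
    [0.2, 0, -1.8],
    [0.2, 0, -1.8],
    [0.2, 0, -1.8],
    [0.2, 0, -1.8],
  ],
  angular=[
    [0, 0, 0],
    [0, 0, 0],
    [0, 0, 0],
    [0, 0, 0],
    [0, 0, 0],
  ],
  gripper=[0, 0, 0, 0, 0],
)

```text
clock: 20.62
ee_pos: [0.6117, -0.1244, 0.2131]
orientation: [[-0.157, 0.988, -0.003], [0.988, 0.157, 0.001], [0.002, -0.003, -1.0]]
contact_force: [1.2, 0.1, -0.7]
finger_gap: 0.0002
```

Run:
```python
from h import *
v=snap('wrist');keep(v,'w8');a=load('w5');b=load('w7')
print(proj(v,[w(POSE,(0,y,.084)) for y in (.06,.02,-.02)]).round(0).tolist())
def m(ref,cx,y,new,rows=(25,105)):
    T=cv2.cvtColor(ref,7)[rows[0]:rows[1],cx-75:cx+75];I=cv2.cvtColor(unroll(new,y,''),7)
    r=cv2.matchTemplate(I,T,cv2.TM_CCOEFF_NORMED);_,s,_,l=cv2.minMaxLoc(r);return round((l[0]+75-240)/200,3),l[1],round(s,2)
print('L3',m(unroll(a,.06,''),279,.06,v),'M5',m(unroll(a,.02,''),228,.02,v),'R2',m(unroll(b,-.02,''),243,-.02,v))
go(w(POSE,(0,-.101,.0755)),YAW)
```

```text
[[328.0, -4.0], [328.0, 59.0], [328.0, 118.0]]
L3 (-0.06, 24, 0.36) M5 (-0.07, 23, 0.98) R2 (0.01, 26, 0.98)
lin [-0.055, 0.025, 2.754] ang [-0.026, -0.016, 0.014]
```

>>> drive_tool(
  linear=[
    [0.8, 0, 0],
    [0.8, 0, 0],
    [0.8, 0, 0],
    [0.8, 0, 0],
  ],
  angular=[
    [0, 0, 0],
    [0, 0, 0],
    [0, 0, 0],
    [0, 0, 0],
  ],
  gripper=[0, 0, 0, 0],
)

```text
clock: 21.18
ee_pos: [0.6064, -0.0865, 0.2148]
orientation: [[-0.156, 0.988, -0.0], [0.988, 0.156, -0.0], [0.0, -0.0, -1.0]]
contact_force: [1.4, -0.5, 0.3]
finger_gap: 0.0
```

Run:
```python
from h import *
v=snap('wrist');keep(v,'w9');a=load('w5');b=load('w7')
print(proj(v,[w(POSE,(0,y,.084)) for y in (.06,.02,-.02)]).round(0).tolist())
def m(ref,cx,y,new,rows=(25,105)):
    T=cv2.cvtColor(ref,7)[rows[0]:rows[1],cx-75:cx+75];I=cv2.cvtColor(unroll(new,y,''),7)
    r=cv2.matchTemplate(I,T,cv2.TM_CCOEFF_NORMED);_,s,_,l=cv2.minMaxLoc(r);return round((l[0]+75-240)/200,3),l[1],round(s,2)
print('L3',m(unroll(a,.06,''),279,.06,v),'M5',m(unroll(a,.02,''),228,.02,v),'R2',m(unroll(b,-.02,''),243,-.02,v))
go(w(POSE,(0,-.101,.0755)),YAW)
```

```text
[[326.0, 56.0], [326.0, 115.0], [326.0, 170.0]]
L3 (-0.055, 24, 0.96) M5 (-0.065, 24, 0.98) R2 (0.01, 26, 0.98)
lin [-0.821, 0.006, 2.787] ang [-0.003, -0.0, 0.003]
```

All three agree within 0.08 rad. Now lowering right of the tab, above the keeper.

>>> drive_tool(
  linear=[
    [-0.82, 0, 0.5],
    [-0.82, 0, 1.3],
    [-0.82, 0, 2.0],
    [-0.82, 0, 2.4],
    [-0.82, 0, 2.6],
    [-0.82, 0, 2.7],
    [-0.82, 0, 2.76],
    [-0.82, 0, 2.79],
    [-0.82, 0, 2.79],
  ],
  angular=[
    [0, 0, 0],
    [0, 0, 0],
    [0, 0, 0],
    [0, 0, 0],
    [0, 0, 0],
    [0, 0, 0],
    [0, 0, 0],
    [0, 0, 0],
    [0, 0, 0],
  ],
  gripper=[0, 0, 0, 0, 0, 0, 0, 0, 0],
)

```text
clock: 22.35
ee_pos: [0.6131, -0.1263, 0.0761]
orientation: [[-0.157, 0.988, 0.001], [0.988, 0.157, -0.0], [-0.0, 0.001, -1.0]]
contact_force: [0.2, 0.3, 0.3]
finger_gap: -0.0004
```

>>> drive_tool(
  linear=[
    [0.04, 0, 0],
    [0.08, 0, 0],
    [0.12, 0, 0],
    [0.12, 0, 0],
  ],
  angular=[
    [0, 0, 0],
    [0, 0, 0],
    [0, 0, 0],
    [0, 0, 0],
  ],
  gripper=[0, 0, 0, 0],
)

```text
clock: 22.85
ee_pos: [0.6119, -0.1201, 0.0756]
orientation: [[-0.157, 0.988, -0.0], [0.988, 0.157, 0.0], [0.0, -0.0, -1.0]]
contact_force: [-0.0, 0.7, 0.2]
finger_gap: 0.0
```

>>> drive_tool(
  linear=[
    [0.02, 0, 0],
    [0.04, 0, 0],
    [0.06, 0, 0],
    [0.08, 0, 0],
    [0.08, 0, 0],
  ],
  angular=[
    [0, 0, 0],
    [0, 0, 0],
    [0, 0, 0],
    [0, 0, 0],
    [0, 0, 0],
  ],
  gripper=[0, 0, 0, 0, 0],
)

```text
clock: 23.48
ee_pos: [0.6113, -0.1163, 0.0756]
orientation: [[-0.157, 0.988, 0.0], [0.988, 0.157, -0.0], [-0.0, 0.0, -1.0]]
contact_force: [1.0, -1.9, -0.6]
finger_gap: 0.0001
```

In contact with 2 N of friction. Pushing on.

>>> drive_tool(
  linear=[
    [0.02, 0, 0],
    [0.04, 0, 0],
    [0.06, 0, 0],
    [0.08, 0, 0],
    [0.1, 0, 0],
    [0.12, 0, 0],
    [0.12, 0, 0],
  ],
  angular=[
    [0, 0, 0],
    [0, 0, 0],
    [0, 0, 0],
    [0, 0, 0],
    [0, 0, 0],
    [0, 0, 0],
    [0, 0, 0],
  ],
  gripper=[0, 0, 0, 0, 0, 0, 0],
)

```text
clock: 24.35
ee_pos: [0.6103, -0.1102, 0.0756]
orientation: [[-0.157, 0.988, -0.0], [0.988, 0.157, 0.0], [0.0, 0.0, -1.0]]
contact_force: [1.3, -0.6, -0.3]
finger_gap: -0.0002
```

>>> drive_tool(
  linear=[
    [0.02, 0, 0],
    [0.04, 0, 0],
    [0.06, 0, 0],
    [0.08, 0, 0],
    [0.1, 0, 0],
    [0.1, 0, 0],
  ],
  angular=[
    [0, 0, 0],
    [0, 0, 0],
    [0, 0, 0],
    [0, 0, 0],
    [0, 0, 0],
    [0, 0, 0],
  ],
  gripper=[0, 0, 0, 0, 0, 0],
)

```text
clock: 25.1
ee_pos: [0.6096, -0.1053, 0.0756]
orientation: [[-0.157, 0.988, 0.0], [0.988, 0.157, 0.0], [0.0, 0.0, -1.0]]
contact_force: [1.5, -0.8, 0.4]
finger_gap: 0.0001
```

>>> drive_tool(
  linear=[
    [0.02, 0, 0],
    [0.04, 0, 0],
    [0.06, 0, 0],
    [0.08, 0, 0],
    [0.08, 0, 0],
  ],
  angular=[
    [0, 0, 0],
    [0, 0, 0],
    [0, 0, 0],
    [0, 0, 0],
    [0, 0, 0],
  ],
  gripper=[0, 0, 0, 0, 0],
)

```text
clock: 25.72
ee_pos: [0.6089, -0.1013, 0.0756]
orientation: [[-0.157, 0.988, -0.0], [0.988, 0.157, 0.0], [0.0, 0.0, -1.0]]
contact_force: [0.8, -0.6, 0.4]
finger_gap: 0.0002
```

>>> drive_tool(
  linear=[
    [0.02, 0, 0],
    [0.04, 0, 0],
    [0.05, 0, 0],
    [0.05, 0, 0],
  ],
  angular=[
    [0, 0, 0],
    [0, 0, 0],
    [0, 0, 0],
    [0, 0, 0],
  ],
  gripper=[0, 0, 0, 0],
)

```text
clock: 26.22
ee_pos: [0.6085, -0.0989, 0.0756]
orientation: [[-0.157, 0.988, -0.0], [0.988, 0.157, 0.0], [0.0, 0.0, -1.0]]
contact_force: [0.9, -1.1, 0.1]
finger_gap: 0.0003
```

>>> drive_tool(
  linear=[
    [0.01, 0, 0],
    [0.01, 0, 0],
  ],
  angular=[
    [0, 0, 0],
    [0, 0, 0],
  ],
  gripper=[0, 0],
)

```text
clock: 26.48
ee_pos: [0.6085, -0.0985, 0.0756]
orientation: [[-0.157, 0.988, 0.0], [0.988, 0.157, 0.0], [0.0, 0.0, -1.0]]
contact_force: [0.1, -1.2, -0.3]
finger_gap: -0.0001
```

>>> drive_tool(
  linear=[
    [0.01, 0, 0],
    [0.01, 0, 0],
  ],
  angular=[
    [0, 0, 0],
    [0, 0, 0],
  ],
  gripper=[0, 0],
)

```text
clock: 26.72
ee_pos: [0.6084, -0.098, 0.0756]
orientation: [[-0.157, 0.988, 0.0], [0.988, 0.157, 0.0], [0.0, 0.0, -1.0]]
contact_force: [0.4, -1.9, 0.2]
finger_gap: -0.0002
```

Run:
```python
from h import *
s=telemetry.sense();p=s['ee_pos'];th,t=POSE;c=np.array([[np.cos(th),np.sin(th)],[-np.sin(th),np.cos(th)]])@(p[:2]-t);print(c,s['contact_force'])
v=snap('wrist');keep(v,'w10')
print(proj(v,[w(POSE,(0,-.048,.107))]))
im=v['color'];R=np.array(s['orientation'])
th,t=POSE
for u in(318,322,330,334):
  for vv in range(200,330,6):
    X=bydepth(v,(u,vv)); 
    if .1<X[2]<.115: print(u,vv,(np.array([[np.cos(th),np.sin(th)],[-np.sin(th),np.cos(th)]])@(X[:2]-t)).round(4),X[2].round(4))
```

```text
[-0.00014509 -0.07164922] [ 0.43034384 -1.86085507  0.22217184]
[[326.74565448 268.23533769]]
318 266 [-0.0032 -0.0486] 0.1031
318 272 [-0.0031 -0.0489] 0.1084
318 278 [-0.0032 -0.0512] 0.1085
318 284 [-0.0032 -0.0537] 0.1081
318 290 [-0.0032 -0.0563] 0.1077
318 296 [-0.0032 -0.0593] 0.1064
318 302 [-0.0032 -0.0608] 0.1085
318 308 [-0.0031 -0.0604] 0.1139
322 266 [-0.0017 -0.0488] 0.1026
322 272 [-0.0017 -0.0494] 0.1071
322 278 [-0.0017 -0.0514] 0.1079
322 284 [-0.0017 -0.054 ] 0.1075
322 290 [-0.0017 -0.0564] 0.1075
322 296 [-0.0017 -0.0586] 0.108
322 302 [-0.0017 -0.0605] 0.1089
322 308 [-0.0017 -0.0611] 0.1127
330 266 [ 0.0012 -0.0487] 0.1029
330 272 [ 0.0012 -0.0496] 0.1066
330 278 [ 0.0012 -0.0514] 0.108
330 284 [ 0.0012 -0.0533] 0.1091
330 290 [ 0.0012 -0.0563] 0.1076
330 296 [ 0.0012 -0.0586] 0.1078
330 302 [ 0.0012 -0.0608] 0.1085
330 308 [ 0.0012 -0.0603] 0.1142
334 266 [ 0.0027 -0.0487] 0.1028
334 272 [ 0.0027 -0.0498] 0.1063
334 278 [ 0.0027 -0.0518] 0.107
334 284 [ 0.0027 -0.0537] 0.108
334 290 [ 0.0027 -0.0558] 0.1088
334 296 [ 0.0027 -0.0588] 0.1075
334 302 [ 0.0027 -0.0611] 0.1077
334 308 [ 0.0026 -0.0607] 0.1134
```

The tab centre is at about y=-54.7 mm, so it has moved about 21 mm. A few more half-millimetre steps until the stop is felt.

>>> drive_tool(
  linear=[
    [0.01, 0, 0],
    [0.01, 0, 0],
  ],
  angular=[
    [0, 0, 0],
    [0, 0, 0],
  ],
  gripper=[0, 0],
)

```text
clock: 27.02
ee_pos: [0.6084, -0.0978, 0.0756]
orientation: [[-0.157, 0.988, 0.0], [0.988, 0.157, -0.0], [-0.0, 0.0, -1.0]]
contact_force: [1.8, -2.5, -0.7]
finger_gap: 0.0
```

>>> drive_tool(
  linear=[
    [0.01, 0, 0],
    [0.01, 0, 0],
  ],
  angular=[
    [0, 0, 0],
    [0, 0, 0],
  ],
  gripper=[0, 0],
)

```text
clock: 27.28
ee_pos: [0.6084, -0.0978, 0.0756]
orientation: [[-0.157, 0.988, 0.001], [0.988, 0.157, -0.001], [-0.001, 0.0, -1.0]]
contact_force: [0.9, -4.9, -1.4]
finger_gap: -0.0004
```

>>> drive_tool(
  linear=[
    [0.01, 0, 0],
    [0.01, 0, 0],
  ],
  angular=[
    [0, 0, 0],
    [0, 0, 0],
  ],
  gripper=[0, 0],
)

```text
clock: 27.52
ee_pos: [0.6084, -0.0977, 0.0756]
orientation: [[-0.157, 0.988, 0.001], [0.988, 0.157, -0.002], [-0.002, 0.0, -1.0]]
contact_force: [1.9, -6.9, -2.2]
finger_gap: -0.0002
```

The stop is reached (force rising, no motion). Backing off, lifting, and checking from above.

>>> drive_tool(
  linear=[
    [-0.1, 0, 0],
    [-0.2, 0, 0],
    [-0.2, 0, -0.5],
    [-0.2, 0, -1.3],
    [-0.2, 0, -2.3],
    [0.4, 0, -2.8],
    [0.4, 0, -2.8],
    [0.4, 0, -2.8],
    [0.4, 0, -2.8],
  ],
  angular=[
    [0, 0, 0],
    [0, 0, 0],
    [0, 0, 0],
    [0, 0, 0],
    [0, 0, 0],
    [0, 0, 0],
    [0, 0, 0],
    [0, 0, 0],
    [0, 0, 0],
  ],
  gripper=[0, 0, 0, 0, 0, 0, 0, 0, 0],
)

```text
clock: 28.65
ee_pos: [0.6041, -0.0772, 0.2135]
orientation: [[-0.156, 0.988, -0.003], [0.988, 0.156, 0.001], [0.001, -0.003, -1.0]]
contact_force: [0.7, 0.5, 0.3]
finger_gap: -0.0001
```

Run:
```python
from h import *
v=snap('wrist');keep(v,'w11');a=load('w5');b=load('w7');s=telemetry.sense()
q=proj(v,[w(POSE,(0,y,.084)) for y in (.06,.02,-.02)]).round(0);qt=proj(v,[w(POSE,(0,-.054,.107))])[0];print(q.tolist(),qt,s['ee_pos'],s['contact_force'])
def m(ref,cx,y,new,rows=(25,105)):
    T=cv2.cvtColor(ref,7)[rows[0]:rows[1],cx-75:cx+75];I=cv2.cvtColor(unroll(new,y,''),7)
    r=cv2.matchTemplate(I,T,cv2.TM_CCOEFF_NORMED);_,s,_,l=cv2.minMaxLoc(r);return round((l[0]+75-240)/200,3),l[1],round(s,2)
print('L3',m(unroll(a,.06,''),279,.06,v),'M5',m(unroll(a,.02,''),228,.02,v),'R2',m(unroll(b,-.02,''),243,-.02,v))
x,y=qt.astype(int);im=v['color'][:,:,::-1];c=cv2.resize(im[y-60:y+60,x-60:x+60],(363,363),interpolation=cv2.INTER_CUBIC)
cv2.imwrite('pics/u4.png',np.hstack([np.vstack([unroll(v,k,'') for k in(.06,.02,-.02)]),c]))
t0=load('top');t1=snap('top')
for n,(x,y) in dict(jar=(465,247),pine=(446,200),burr=(233,241)).items():
    A,B=[cv2.cvtColor(k['color'],7) for k in(t0,t1)];T=A[y-22:y+22,x-22:x+22];r=cv2.matchTemplate(B[y-35:y+35,x-35:x+35],T,5);_,sc,_,l=cv2.minMaxLoc(r);print(n,l[0]-13,l[1]-13,round(sc,3))
```

```text
[[328.0, 71.0], [328.0, 129.0], [327.0, 183.0]] [327.42788977 234.73009049] [ 0.60427718 -0.07717114  0.21375917] [ 0.21804745 -0.44767427  0.28747393]
L3 (-0.06, 24, 0.97) M5 (-0.065, 24, 0.98) R2 (0.01, 26, 0.98)
jar 9 2 0.462
pine 1 -8 0.677
burr 0 0 0.971
```

View pics/u4.png

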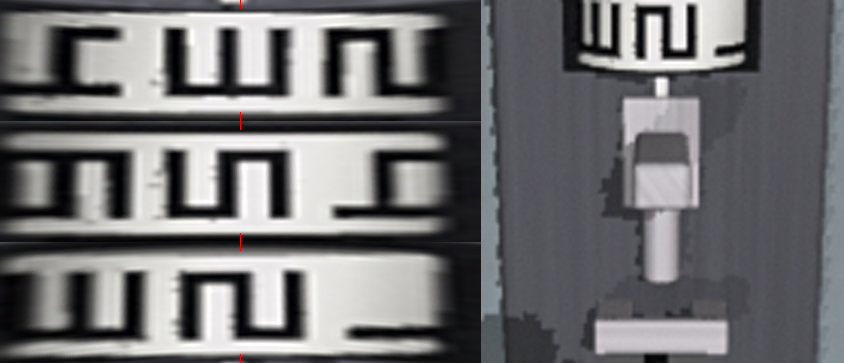

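The strips show 3, 5 and 2 on the line, and the rod is clear of the keeper with the tab moved over to the wheels. The jar and pine match scores are low, probably because the arm blocks the top view over them. The arm never came near either. Handing in.

```bash
python3 -c "
from h import *
v=snap('scene');a=load('scene')
for n,(x,y) in dict(jar=(202,340),pine=(260,375),burr=(376,225)).items():
    A,B=[cv2.cvtColor(k['color'],7) for k in(a,v)];r=cv2.matchTemplate(B[y-37:y+37,x-37:x+37],A[y-22:y+22,x-22:x+22],5);_,s,_,l=cv2.minMaxLoc(r);print(n,l[0]-15,l[1]-15,round(s,3))
print(job.job_done())"
```

```text
jar 0 0 0.827
pine 0 0 0.999
burr 0 0 0.978
the job is handed in; nothing more can be done
None
```

The lock is set to 3-5-2, the bolt is fully open, and I handed the job in at about 29 s of the 64 s allowed. The hand-in gives no verdict, so these are my own last checks:

- **Wheels:** I rolled the left and right wheels with two light presses each, about 5–7 N. The last wrist view put the 3 at -0.06, the 5 at -0.065 and the 2 at +0.01 rad. The middle wheel was never touched, so the -0.065 is probably my measuring bias. Even with that bias, all three are well inside 0.19 rad.
- **Bolt:** I pushed the tab until the stop was felt, at about 7 N. The tab had moved about 21 mm before those last steps, and the final picture shows the rod clear of the keeper. The arm then backed off and lifted clear.
- **Bystanders:** The scene camera showed no shift for the jar, pine or burr. The jar's match score was lower, at 0.83. An earlier top-camera check of the jar and pine matched poorly (0.46 and 0.68), most likely because the arm was in the way.

**Disagreements with the text:**
- The closed fingertips touched the wheel about 18 mm behind the reported TCP, not 8 mm ahead of it. I found contact by small steps and force readings instead.
- The lock plate is about 9 mm off the case centre, so I took the case position from the wheels and tab.

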